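Park the tall stone crate in its bay and shut the gate

TASK

Push the tall wooden stone crate along the bench into its bay until it stands square against the back stop. Push it low, at the toe board, so that it slides and does not rock or tip, and do not grip or lift it. Then push the bay's steel gate bar with a fingertip until it is fully shut across the mouth behind the crate, and leave the loose things round about (small whetstone, handle blank, low tin, brush) where they are.

Things in the scene. Friction and masses are not known exactly. Their poses are not given: they have to be found in the camera images.
- crate: Tall wooden crate with two whetstones stuck fast on end in it, 0.75 to 1 kg, sliding on the bench. Origin: on the bench, under the middle of its box. +x: its front, which enters the bay first. Box x -40..40, y -55..55, up to z 150 mm (stones to 208). Its base, a 28 mm board, juts out at the rear as a toe board to x -110. A push higher than about 50 mm can tip it forward.
- crate_toe (a point): Middle of the toe board's flat rear edge, at x -110, z 14 mm in the crate's frame; the edge is 110 mm wide (along the crate's y) and 28 mm high from the bench. This is where to push, along the crate's +x. The toe board's clear top is 70 mm long, up to the tall box.
- bay: Parking bay of dark wood, fixed to the bench. Origin: on the bench, where the crate's origin is when the crate is home; +x points from the mouth to the stop, as the home crate's x does. Stop face at x +41 mm, 30 high, y -93..93. Guide strips 22 mm high, 14 thick, inner faces at y +-67 from x -20 to the stop, 12 mm clear of the crate each side. No floor plate.
- bay_mouth (a point): Middle of the bay's mouth on the bench, at x -75 mm in the bay's frame; here the guides' inner faces have flared out to about y +-80 mm.
- gate (a joint): Angle of the steel gate bar about its upright hinge, rad: 0 = shut at a hard stop, lying across the mouth along the bay's +y; it grows as the bar swings out (pi/2: along the bay's -x), up to 2.5. Stays where it is left; about 1 N at the pin moves it. Bar 12 mm wide, z 12..26 mm, 82 mm long from the hinge axis. Shut, it clears the home crate's toe edge by 4 mm.
- gate_pin (a point): Point on the axis of the upright finger pin of the gate bar, 42 mm above the bench and 70 mm from the hinge axis. The pin is 12 mm thick from the bar (z 26) to z 69 mm, with an 18 mm cap over its last 8 mm.
- gate_hinge (a point): Point on the gate's hinge axis, at x -120, y -97, z 12 mm in the bay's frame; the post (16 mm thick, 36 high) stands on a 10 mm high, 20 mm wide steel strip running from x -54 to -136.
- pebble: Small pale whetstone, 28x52x24 mm; bystander. Origin at centre of the underside.
- blank: Wooden handle blank, 25x132x25 mm; bystander. Origin at centre of the underside.
- tin: Low round tin, 65 mm wide, 38 mm high; bystander. Origin at centre of the underside.
- brush: Wooden scrubbing brush, 41x156x26 mm; bystander. Origin at centre of the underside.

How it is judged:
On the way, in this order (a step that is already met when the one before it is completed fails the run):
1. the crate stands home against the stop, the gate still open (x of crate in the frame of bay between -0.01 and 0.006 m and y of crate in the frame of bay between -0.018 and 0.018 m and angle between the x axis of crate and the x axis of bay, either way round below 0.12 rad and value of joint gate above 0.4 rad), for 0.2 s.
2. the gate is shut behind it (value of joint gate below 0.1 rad), for 0.2 s.
At the end, for the whole second after the job is handed in: The crate stands upright and at rest in the bay, within 10 mm of the back stop, within 18 mm of the bay's middle line and within 0.12 rad of square; the gate bar is within 0.1 rad of shut (x of crate in the frame of bay between -0.01 and 0.006 m and y of crate in the frame of bay between -0.018 and 0.018 m and angle between the x axis of crate and the x axis of bay, either way round below 0.12 rad and angle between crate's own z axis and vertical below 0.04 rad and value of joint gate below 0.1 rad and linear speed of crate below 0.01 m/s); the robot touches nothing.
It fails at once if the crate rocks or tips by more than 0.15 rad (angle between crate's own z axis and vertical above 0.15 rad).
It fails at once if the crate is lifted off the bench (height (world z) of crate above 0.012 m).
It fails at once if the small pale whetstone, handle blank, low tin or brush is moved by more than 30 mm (distance of any of pebble, blank, tin, brush from where it was at the start of the episode above 0.03 m).
It also fails if it takes over 72 s, if anything falls off the work surface, if the arm or the gripper's body presses on something with over 40 N, if the wrist force passes 120 N, or if a joint passes its speed limit or range.

ROBOT

A 6-joint arm with a two-finger parallel gripper is mounted at the origin on a cart in front of the work surface, level with it; the furniture and walls round the work are solid. World frame = base frame: x ahead of the robot, y to its left, z up, the work surface at z = 0. Lengths are in m, angles in rad, forces in N, time in s.
With the tool pointing down it reaches from about 0.3 to 0.85 m from the base axis. Payload 4.2 kg.
Tool frame: the origin (TCP) lies between the finger pads; the fingertips stand 25 mm ahead of it and the grasp point (between the pads) lies 6 mm ahead of it; z points along the fingers, y is the direction in which the jaws open and shut (so a half turn about z gives the same grasp; the last joint's range is limited). The gripper opens to 91 mm and grips with 3 to 60 N. Pads are 32 mm wide; open, the fingers measure 118 mm over their backs; the gripper's body (76 mm by 178 mm) begins 60 mm behind the grasp point.
Start: joints at [1.172, 0.32, 1.565, -0, 1.257, -0.02], TCP at [0.213, 0.534, 0.239] pointing down, gripper open.
Joint ranges: [-3.11, 3.11], [-0.84, 2.01], [0.21, 2.61], [-1.34, 4.49], [0.05, 2.63], [-2.56, 2.56]. Speed limits (rad/s): [2.57, 2.57, 3.14, 3.14, 3.14, 3.14].

INTERFACE

Orientations are given as a unit quaternion [w, x, y, z].
In Python, from rig import get_state, snapshot, calibration, job_done gives the robot as it stands.
- The arm moves only by the shell command python3 -m inch 'ROWS' [FORCE]. ROWS is JSON, a list of rows, each an object of numbers: "gripper": the closure, from 0 (fully open) to 1 (shut); "dx", "dy", "dz": the shift along the world's x, y, z in cm; "ax", "ay", "az": the turn, a rotation vector about the world's x, y, z in rad. In form: [{"gripper": .., "dx": .., "dy": .., "dz": .., "ax": .., "ay": .., "az": ..}, ...]. A call has 1 to 10 rows; each row shifts and turns the pose as measured when the row begins; what a row does not reach is not made up. A row lasts 1/10 s, in which the tool goes at most 50 mm and 8.59 degrees, less where a joint would pass 70% of its speed; a pose out of reach is approached as far as the arm can. A call with a gripper value outside its range is refused whole. The fingers move at their own pace and stop on an object; FORCE is the grip in N (left out, the last holds). Time passes only in rows, so rows that do not move let the fingers close. It gives the time, the measured TCP pose, the force and the opening at its end, in the units of the state.
- get_state(): the state, without advancing time (a new reading comes with each control period).
- snapshot(name): name is "scene" or "top"; returns the picture (420x560x3 uint8, red, green, blue); there is no depth.
- calibration(name): a dict with "fov_y" (degrees; the focal length in pixels is half the picture's height over the tangent of half this angle, whatever the lens; pixels are square), "cx", "cy" (the principal point, pixels), "dist" ([k1, k2, p1, p2, k3] as OpenCV has them; the pictures are not rectified), "T" (4x4, takes a point from camera to world coordinates). Camera axes: x right, y down, z forward; pixel columns grow to the right and rows downward; lengths in m; the calibration is good to about 2 mm. A picture is of the moment at which its call begins. calibration takes no time and is no camera call.
- job_done(): hands the job in, once; it reports no verdict.
The state is a dict: "t": time; "joint_pos": joint angles; "joint_velocities": joint speeds; "tau": joint torques, N m; "tool_pos": TCP position; "tcp_rot": TCP orientation; "contact_force": force on the tool from outside, world axes, zero at the start; "ft_torque": the same for the moment, N m; "opening": opening from 0.0 (shut) to 1.0 (fully open).
Only numpy, scipy, OpenCV 4.12 (cv2) and the standard library are available. Lean on these libraries where they do the work, as an engineer would, in place of code of your own. Each camera call takes 0.05 s, during which the arm holds its last target.

## Working session

There is one attempt and no reset: what is moved stays moved. The work goes in short steps, Python scripts to look and compute and a shell command to move; the robot and the scene stay as the last step left them, time stands still between calls to the robot, and variables do not carry over. Pictures are saved under pics/ and viewed, and the job is handed in when it is done.

```bash
mkdir -p pics; ls; python3 - <<'E'
from rig import *
import cv2
s=get_state();print(s)
for n in("scene","top"):
    cv2.imwrite(f"pics/{n}0.png",snapshot(n)[:,:,::-1]);print(n,calibration(n))
E
```

```text
pics
{'t': 0.0, 'joint_pos': array([ 1.17202352e+00,  3.20288794e-01,  1.56567122e+00, -2.09035488e-06,
        1.25737592e+00, -2.00112958e-02]), 'joint_velocities': array([-9.63060633e-04, -1.09496309e-03, -3.62451985e-03,  5.52017619e-06,
        1.08757096e-04, -3.83683909e-04]), 'tau': array([-2.46256539e-03, -4.12452829e+01, -2.31971079e+01,  7.26330187e-02,
        4.53576038e-02, -1.29625587e-04]), 'tool_pos': array([0.21244731, 0.53382497, 0.23812505]), 'tcp_rot': array([-1.80211849e-04,  1.88250371e-01,  9.82120684e-01, -8.52809827e-04]), 'contact_force': array([-0.62547168,  0.51588069,  0.01380513]), 'ft_torque': array([-0.05146036, -0.03555318,  0.00212849]), 'opening': 1.002356688336847}
scene {'fov_y': 47.53308095080597, 'cx': 276.55364379020904, 'cy': 200.00944734316954, 'dist': array([-0.08786511,  0.        ,  0.        ,  0.        ,  0.        ]), 'T': array([[ 0.05573512, -0.88483516,  0.46255846,  0.07758276],
       [-0.99842373, -0.05245747,  0.01995651, -0.05726006],
       [ 0.00660643, -0.46294163, -0.88636415,  1.03897463],
       [ 0.        ,  0.        ,  0.        ,  1.        ]])}
top {'fov_y': 42.97357406624745, 'cx': 288.0281263010241, 'cy': 215.17771244060557, 'dist': array([-0.0634421,  0.       ,  0.       ,  0.       ,  0.       ]), 'T': array([[ 0.02849871, -0.98935374,  0.14271298,  0.41579768],
       [-0.99950342, -0.03012433, -0.00924277, -0.02202407],
       [ 0.0134435 , -0.14237871, -0.98972096,  1.30325723],
       [ 0.        ,  0.        ,  0.        ,  1.        ]])}
```

View pics/scene0.png

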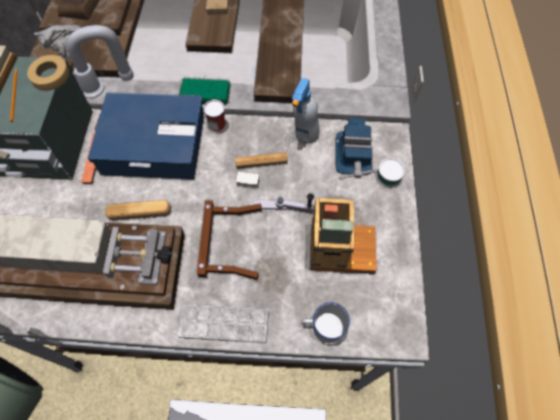

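View pics/top0.png

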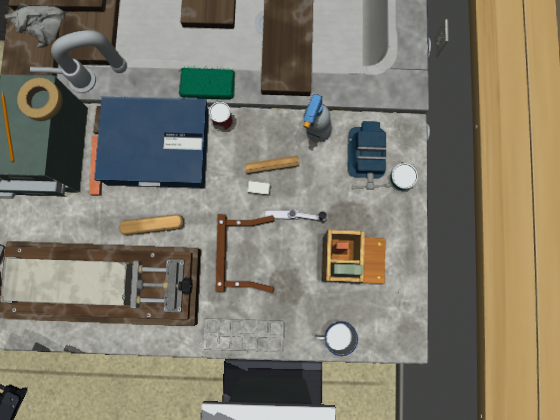

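```bash
python3 - <<'E'
import cv2
a=cv2.imread("pics/top0.png")[140:370,180:430];cv2.imwrite("pics/topz.png",cv2.resize(a,None,fx=3.2,fy=2.6,interpolation=cv2.INTER_CUBIC) if 0 else cv2.resize(a[40:200,20:230],(798,608-8),interpolation=cv2.INTER_CUBIC) if 0 else cv2.resize(a[40:190,20:220],(800,600),interpolation=cv2.INTER_CUBIC))
a=cv2.imread("pics/scene0.png")[160:310,190:390];cv2.imwrite("pics/scenez.png",cv2.resize(a,(800,600),interpolation=cv2.INTER_CUBIC))
E
```

```text
(no output)
```

View pics/topz.png

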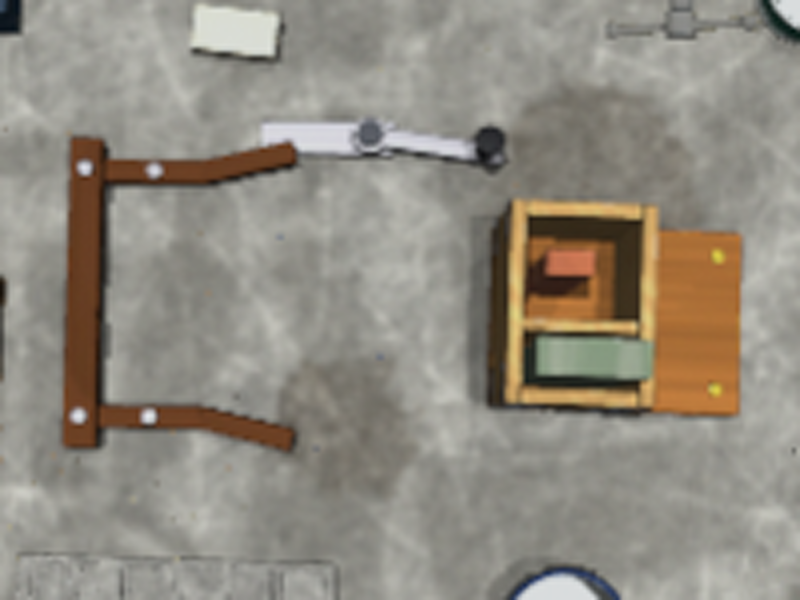

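View pics/scenez.png

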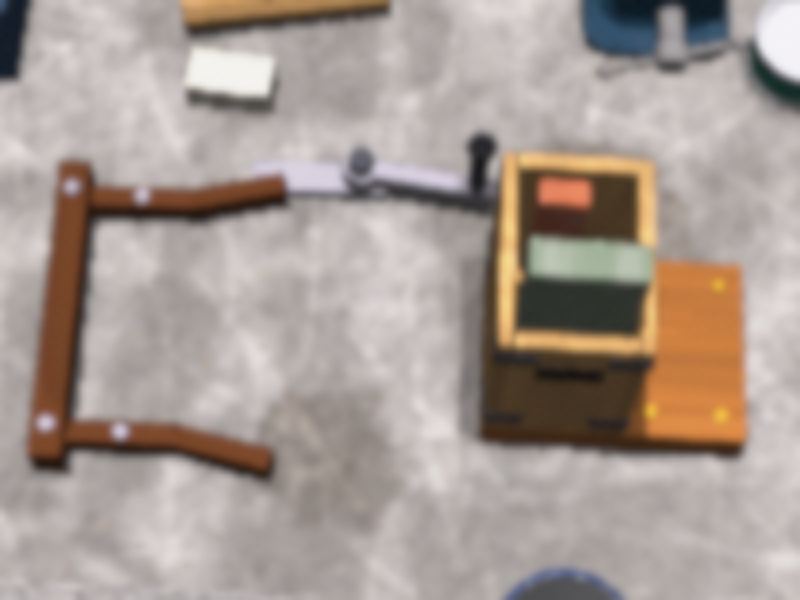

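```bash
cat > h.py <<'E'
import numpy as np, cv2
from rig import *
def ray(n,uv,z):
    c=calibration(n); f=210/np.tan(np.radians(c['fov_y']/2))
    K=np.array([[f,0,c['cx']],[0,f,c['cy']],[0,0,1]])
    p=cv2.undistortPoints(np.array(uv,float).reshape(-1,1,2),K,c['dist'])[:,0]
    d=np.c_[p,np.ones(len(p))]@c['T'][:3,:3].T; o=c['T'][:3,3]
    return o+d*((np.broadcast_to(z,len(p))-o[2])/d[:,2])[:,None]
def tz(l): return [[200+x/4-.375,180+y/4-.375] for x,y in l]
def sz(l): return [[190+x/4-.375,160+y/4-.375] for x,y in l]
E
python3 - <<'E'
from h import *
np.set_printoptions(precision=4,suppress=True)
P=lambda s,l,z:print(s,ray("top",tz(l),z)[:,:2].tolist())
def S(s,l,z):print(s,'scene',ray("scene",sz(l),z)[:,:2].tolist())
np.set_printoptions(precision=4)
for nm,f,l,z in [("toe",'top',[(741,234),(738,414)],.028),("boxtop",'top',[(511,201),(659,207),(655,410),(505,404)],.15),
 ("stop face",'top',[(104,138),(99,447)],.03),("stop back",'top',[(71,138),(64,447)],.03),
 ("guideTop inner at start/flare/end",'top',[(106,184),(207,183),(297,164)],.022),
 ("guideBot inner",'top',[(102,406),(207,408),(294,430)],.022),
 ("hinge",'top',[(370,132)],.036),("pin cap",'top',[(490,140)],.069),
 ("toe",'scene',[(742,267),(744,444)],.028),("stop face",'scene',[(91,165),(67,460)],.03),
 ("hinge",'scene',[(361,160)],.036),("pin cap",'scene',[(482,146)],.069)]:
    print(f,nm,np.round(ray(f,(tz if f=='top' else sz)(l),z)[:,:2],4).tolist())
E
```

```text
top toe [[0.5509, -0.269], [0.443, -0.2677]]
top boxtop [[0.5524, -0.1194], [0.5515, -0.2003], [0.4414, -0.1992], [0.4424, -0.1182]]
top stop face [[0.5974, 0.1165], [0.4129, 0.1113]]
top stop back [[0.5968, 0.1364], [0.4122, 0.132]]
top guideTop inner at start/flare/end [[0.5705, 0.1149], [0.5729, 0.0539], [0.5862, -0.0001]]
top guideBot inner [[0.4372, 0.1114], [0.4379, 0.0488], [0.4264, -0.0034]]
top hinge [[0.605, -0.0435]]
top pin cap [[0.5975, -0.1133]]
scene toe [[0.5494, -0.2684], [0.4405, -0.2655]]
scene stop face [[0.5927, 0.1182], [0.409, 0.1101]]
scene hinge [[0.6025, -0.0425]]
scene pin cap [[0.5985, -0.1122]]
```

```bash
python3 -m inch '[{"gripper":0,"dx":0.8,"dy":-2,"dz":1.5,"az":-0.12},{"gripper":0,"dx":1.4,"dy":-4,"dz":1,"az":-0.12},{"gripper":0,"dx":1.4,"dy":-4,"dz":1,"az":-0.12},{"gripper":0,"dx":1.4,"dy":-4,"dz":1,"az":-0.12},{"gripper":0,"dx":1.4,"dy":-4,"dz":1,"az":-0.12},{"gripper":0,"dx":1.4,"dy":-4,"dz":1,"az":-0.12},{"gripper":0,"dx":1.4,"dy":-4,"az":-0.12},{"gripper":0,"dx":1.4,"dy":-4,"az":-0.12},{"gripper":0,"dx":1.4,"dy":-4,"az":-0.12},{"gripper":0,"dx":1.4,"dy":-4,"az":-0.12}]'
```

```text
validation failed for argument at $[0]...
```

```bash
python3 -m inch '[{"gripper":0,"dx":0.8,"dy":-2,"dz":1.5,"ax":0,"ay":0,"az":-0.12},{"gripper":0,"dx":1.4,"dy":-4,"dz":1,"ax":0,"ay":0,"az":-0.12},{"gripper":0,"dx":1.4,"dy":-4,"dz":1,"ax":0,"ay":0,"az":-0.12},{"gripper":0,"dx":1.4,"dy":-4,"dz":1,"ax":0,"ay":0,"az":-0.12},{"gripper":0,"dx":1.4,"dy":-4,"dz":1,"ax":0,"ay":0,"az":-0.12},{"gripper":0,"dx":1.4,"dy":-4,"dz":1,"ax":0,"ay":0,"az":-0.12},{"gripper":0,"dx":1.4,"dy":-4,"dz":0,"ax":0,"ay":0,"az":-0.12},{"gripper":0,"dx":1.4,"dy":-4,"dz":0,"ax":0,"ay":0,"az":-0.12},{"gripper":0,"dx":1.4,"dy":-4,"dz":0,"ax":0,"ay":0,"az":-0.12},{"gripper":0,"dx":1.4,"dy":-4,"dz":0,"ax":0,"ay":0,"az":-0.12}]'
```

```text
t: 1.1
tool_pos: [0.3461, 0.1425, 0.3005]
tcp_rot: [-0.002, 0.723, 0.691, -0.003]
contact_force: [2.2, -0.3, 0.2]
opening: 1.0
```

```bash
python3 -m inch '[{"gripper":0,"dx":1.3,"dy":-4.5,"dz":0,"ax":0,"ay":0,"az":0.02},{"gripper":0,"dx":1.3,"dy":-4.5,"dz":0,"ax":0,"ay":0,"az":0.01},{"gripper":0,"dx":1.3,"dy":-4.5,"dz":0,"ax":0,"ay":0,"az":0},{"gripper":0,"dx":1.3,"dy":-4.5,"dz":0,"ax":0,"ay":0,"az":0},{"gripper":0,"dx":1.3,"dy":-4.5,"dz":0,"ax":0,"ay":0,"az":0},{"gripper":0,"dx":1.3,"dy":-4.5,"dz":0,"ax":0,"ay":0,"az":0},{"gripper":0,"dx":1.3,"dy":-4.5,"dz":0,"ax":0,"ay":0,"az":0},{"gripper":0,"dx":1.3,"dy":-4.5,"dz":0,"ax":0,"ay":0,"az":0},{"gripper":0,"dx":1.3,"dy":-4.5,"dz":0,"ax":0,"ay":0,"az":0},{"gripper":0,"dx":1.3,"dy":-4.5,"dz":0,"ax":0,"ay":0,"az":0}]'; python3 -m inch '[{"gripper":0,"dx":0,"dy":0,"dz":0,"ax":0,"ay":0,"az":0},{"gripper":0,"dx":0,"dy":0,"dz":0,"ax":0,"ay":0,"az":0}]'
```

```text
t: 2.1
tool_pos: [0.4751, -0.3269, 0.2984]
tcp_rot: [-0.004, 0.714, 0.7, -0.001]
contact_force: [1.3, -0.3, 1.0]
opening: 1.003
t: 2.3
tool_pos: [0.4754, -0.3323, 0.2954]
tcp_rot: [-0.005, 0.716, 0.698, -0.002]
contact_force: [-0.0, -0.2, -0.1]
opening: 0.999
```

```bash
python3 -m inch '[{"gripper":0,"dx":1,"dy":0,"dz":-3.5,"ax":0,"ay":0,"az":0.014},{"gripper":0,"dx":1,"dy":0,"dz":-3.5,"ax":0,"ay":0,"az":0},{"gripper":0,"dx":0.2,"dy":0,"dz":-3.5,"ax":0,"ay":0,"az":0},{"gripper":0,"dx":0,"dy":0,"dz":-3.5,"ax":0,"ay":0,"az":0},{"gripper":0,"dx":0,"dy":0,"dz":-3.5,"ax":0,"ay":0,"az":0},{"gripper":0,"dx":0,"dy":0,"dz":-2.5,"ax":0,"ay":0,"az":0},{"gripper":0,"dx":0,"dy":0,"dz":-1,"ax":0,"ay":0,"az":0},{"gripper":0,"dx":0,"dy":0,"dz":0,"ax":0,"ay":0,"az":0}]'; python3 - <<'E'
from h import *
cv2.imwrite("pics/t1.png",snapshot("top")[:,:,::-1]);cv2.imwrite("pics/s1.png",snapshot("scene")[:,:,::-1])
E
```

```text
t: 3.1
tool_pos: [0.496, -0.3214, 0.0818]
tcp_rot: [-0.004, 0.708, 0.706, -0.001]
contact_force: [0.3, -0.7, -0.1]
opening: 1.003
```

View pics/t1.png

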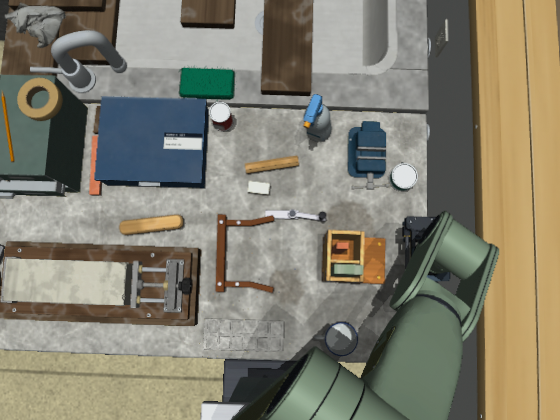

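View pics/s1.png

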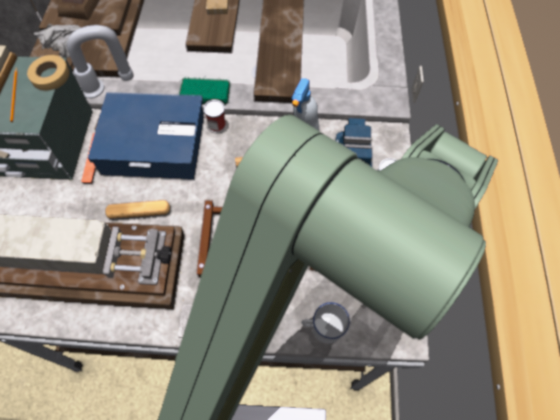

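```bash
python3 -m inch '[{"gripper":0,"dx":0.1,"dy":-0.3,"dz":-2.4,"ax":0.008,"ay":0,"az":-0.005},{"gripper":0,"dx":0,"dy":-0.2,"dz":-1.5,"ax":0,"ay":0,"az":0},{"gripper":0,"dx":0,"dy":0,"dz":-0.5,"ax":0,"ay":0,"az":0},{"gripper":0,"dx":0,"dy":0,"dz":-0.2,"ax":0,"ay":0,"az":0},{"gripper":0,"dx":0,"dy":0,"dz":0,"ax":0,"ay":0,"az":0}]'; python3 -c "
from rig import *
from scipy.spatial.transform import Rotation as R
s=get_state();q=s['tcp_rot'];print(s['tool_pos'],R.from_quat([*q[1:],q[0]]).as_matrix(),s['t'])"
```

```text
t: 3.7
tool_pos: [0.5035, -0.3304, 0.0458]
tcp_rot: [0.004, 0.71, 0.704, 0.004]
contact_force: [-0.5, -0.4, 0.1]
opening: 0.998
[ 0.50351399 -0.3303992   0.04578155] [[ 7.62699233e-03  9.99909235e-01  1.11063481e-02]
 [ 9.99970822e-01 -7.62174459e-03 -5.14749325e-04]
 [-4.30052854e-04  1.11099501e-02 -9.99938190e-01]] 3.7
```

```bash
python3 -m inch '[{"gripper":0,"dx":-0.4,"dy":0,"dz":-0.8,"ax":0,"ay":0.01,"az":0},{"gripper":0,"dx":-0.1,"dy":0.5,"dz":-0.4,"ax":0,"ay":0,"az":0},{"gripper":0,"dx":0,"dy":1,"dz":0,"ax":0,"ay":0,"az":0},{"gripper":0,"dx":0,"dy":1,"dz":0,"ax":0,"ay":0,"az":0},{"gripper":0,"dx":0,"dy":0,"dz":0,"ax":0,"ay":0,"az":0}]'
```

```text
t: 4.2
tool_pos: [0.4987, -0.3034, 0.0351]
tcp_rot: [0.002, 0.71, 0.704, 0.0]
contact_force: [0.2, -0.2, -0.1]
opening: 1.001
```

```bash
python3 -m inch '[{"gripper":0,"dx":0,"dy":0.6,"dz":0,"ax":0,"ay":0,"az":0},{"gripper":0,"dx":0,"dy":0.5,"dz":0,"ax":0,"ay":0,"az":0},{"gripper":0,"dx":0,"dy":0.4,"dz":0,"ax":0,"ay":0,"az":0},{"gripper":0,"dx":0,"dy":0.4,"dz":0,"ax":0,"ay":0,"az":0},{"gripper":0,"dx":0,"dy":0.4,"dz":0,"ax":0,"ay":0,"az":0},{"gripper":0,"dx":0,"dy":0.4,"dz":0,"ax":0,"ay":0,"az":0}]'; python3 - <<'E'
from h import *
a=snapshot("top")[:,:,::-1][180:330,200:440]
cv2.imwrite("pics/t2.png",cv2.resize(a,(800,500),interpolation=cv2.INTER_CUBIC))
E
```

```text
t: 4.8
tool_pos: [0.5001, -0.2766, 0.0359]
tcp_rot: [0.005, 0.709, 0.705, -0.001]
contact_force: [-0.0, -3.8, -2.2]
opening: 1.001
```

View pics/t2.png

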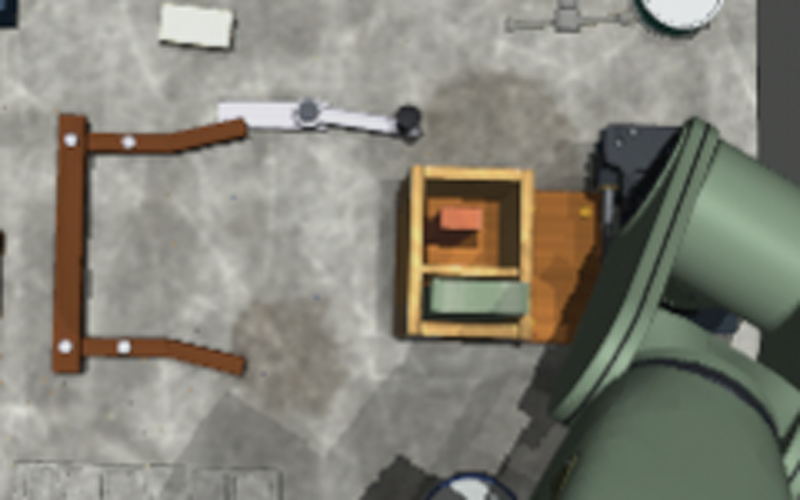

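```bash
python3 -m inch '[{"gripper":0,"dx":0,"dy":0.6,"dz":0,"ax":0,"ay":0,"az":0.003},{"gripper":0,"dx":0,"dy":0.8,"dz":0,"ax":0,"ay":0,"az":0.003},{"gripper":0,"dx":0,"dy":0.8,"dz":0,"ax":0,"ay":0,"az":0.003},{"gripper":0,"dx":0,"dy":0.8,"dz":0,"ax":0,"ay":0,"az":0.003},{"gripper":0,"dx":0,"dy":0.8,"dz":0,"ax":0,"ay":0,"az":0.003},{"gripper":0,"dx":0,"dy":0.8,"dz":0,"ax":0,"ay":0,"az":0},{"gripper":0,"dx":0,"dy":0.8,"dz":0,"ax":0,"ay":0,"az":0},{"gripper":0,"dx":0,"dy":0.8,"dz":0,"ax":0,"ay":0,"az":0},{"gripper":0,"dx":0,"dy":0.6,"dz":0,"ax":0,"ay":0,"az":0},{"gripper":0,"dx":0,"dy":0.4,"dz":0,"ax":0,"ay":0,"az":0}]'; python3 - <<'E'
from h import *
a=snapshot("top")[:,:,::-1][180:330,200:440]
cv2.imwrite("pics/t3.png",cv2.resize(a,(800,500),interpolation=cv2.INTER_CUBIC))
E
```

```text
t: 5.85
tool_pos: [0.5, -0.1983, 0.036]
tcp_rot: [0.005, 0.703, 0.711, -0.001]
contact_force: [1.2, -3.9, -1.4]
opening: 1.001
```

View pics/t3.png

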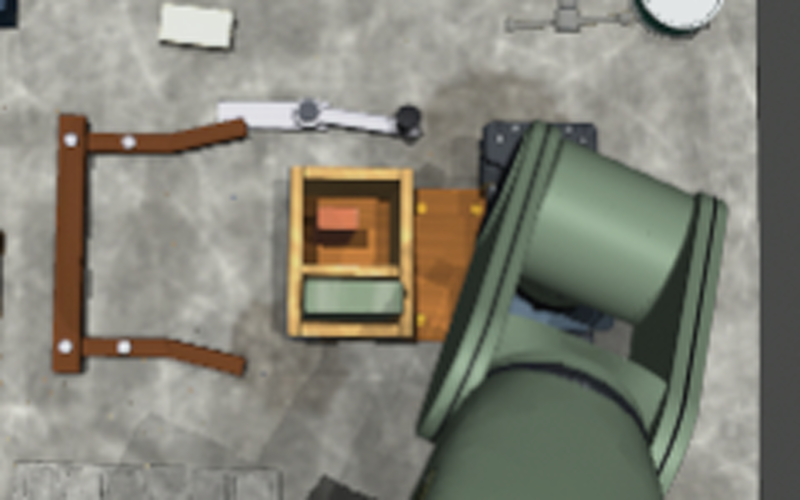

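```bash
python3 - <<'E'
from h import *
s=10/3
l=[(290,168),(414,168),(415,341),(288,338)]
p=ray("top",[[200+x/s-.35,180+y/s-.35] for x,y in l],.15)
print(p.round(4),p.mean(0))
E
```

```text
[[ 0.5493 -0.0307  0.15  ]
 [ 0.5518 -0.1117  0.15  ]
 [ 0.4395 -0.1146  0.15  ]
 [ 0.4391 -0.0326  0.15  ]] [ 0.49490086 -0.07241147  0.15      ]
```

```bash
python3 -m inch '[{"gripper":0,"dx":0.05,"dy":0.6,"dz":0,"ax":0,"ay":0,"az":0},{"gripper":0,"dx":0.13,"dy":0.8,"dz":0,"ax":0,"ay":0,"az":0},{"gripper":0,"dx":0.13,"dy":0.8,"dz":0,"ax":0,"ay":0,"az":0},{"gripper":0,"dx":0.13,"dy":0.8,"dz":0,"ax":0,"ay":0,"az":0},{"gripper":0,"dx":0.13,"dy":0.8,"dz":0,"ax":0,"ay":0,"az":0},{"gripper":0,"dx":0.13,"dy":0.8,"dz":0,"ax":0,"ay":0,"az":0.003},{"gripper":0,"dx":0.13,"dy":0.8,"dz":0,"ax":0,"ay":0,"az":0.003},{"gripper":0,"dx":0.13,"dy":0.8,"dz":0,"ax":0,"ay":0,"az":0.003},{"gripper":0,"dx":0.05,"dy":0.6,"dz":0,"ax":0,"ay":0,"az":0},{"gripper":0,"dx":0,"dy":0.4,"dz":0,"ax":0,"ay":0,"az":0}]'; python3 - <<'E'
from h import *
a=snapshot("top")[:,:,::-1][180:330,200:440]
cv2.imwrite("pics/t4.png",cv2.resize(a,(800,500),interpolation=cv2.INTER_CUBIC))
E
```

```text
t: 6.9
tool_pos: [0.5103, -0.12, 0.0359]
tcp_rot: [0.005, 0.699, 0.715, -0.001]
contact_force: [-1.1, -3.7, -1.2]
opening: 1.0
```

View pics/t4.png

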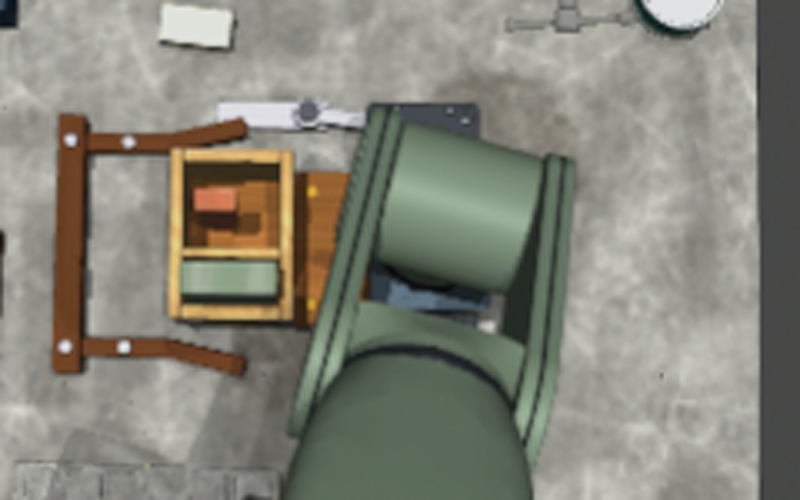

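```bash
python3 - <<'E'
from h import *
s=10/3
l=[(169,149),(294,150),(293,325),(169,319)]
p=ray("top",[[200+x/s-.35,180+y/s-.35] for x,y in l],.15)
print(p.round(4),p.mean(0))
E
```

```text
[[ 0.5594  0.0486  0.15  ]
 [ 0.5612 -0.033   0.15  ]
 [ 0.4475 -0.0356  0.15  ]
 [ 0.449   0.0444  0.15  ]] [0.5042887  0.00612208 0.15      ]
```

```bash
python3 -m inch '[{"gripper":0,"dx":0,"dy":0.6,"dz":0,"ax":0,"ay":0,"az":0},{"gripper":0,"dx":0,"dy":0.8,"dz":0,"ax":0,"ay":0,"az":0},{"gripper":0,"dx":0,"dy":0.8,"dz":0,"ax":0,"ay":0,"az":0},{"gripper":0,"dx":0,"dy":0.8,"dz":0,"ax":0,"ay":0,"az":0},{"gripper":0,"dx":0,"dy":0.8,"dz":0,"ax":0,"ay":0,"az":0},{"gripper":0,"dx":0,"dy":0.6,"dz":0,"ax":0,"ay":0,"az":0},{"gripper":0,"dx":0,"dy":0.6,"dz":0,"ax":0,"ay":0,"az":0},{"gripper":0,"dx":0,"dy":0.5,"dz":0,"ax":0,"ay":0,"az":0},{"gripper":0,"dx":0,"dy":0.4,"dz":0,"ax":0,"ay":0,"az":0}]'; python3 -m inch '[{"gripper":0,"dx":0,"dy":0.3,"dz":0,"ax":0,"ay":0,"az":0},{"gripper":0,"dx":0,"dy":0.3,"dz":0,"ax":0,"ay":0,"az":0}]'
```

```text
t: 7.85
tool_pos: [0.5098, -0.0559, 0.0359]
tcp_rot: [0.004, 0.7, 0.714, -0.001]
contact_force: [0.4, -4.4, 0.3]
opening: 1.001
t: 8.05
tool_pos: [0.5097, -0.0507, 0.036]
tcp_rot: [0.005, 0.699, 0.715, -0.002]
contact_force: [-1.4, -21.7, 0.1]
opening: 1.0
```

```bash
python3 - <<'E'
from h import *
a=snapshot("top")[:,:,::-1][180:330,200:440]
cv2.imwrite("pics/t5.png",cv2.resize(a,(800,500),interpolation=cv2.INTER_CUBIC))
E
```

```text
(no output)
```

View pics/t5.png

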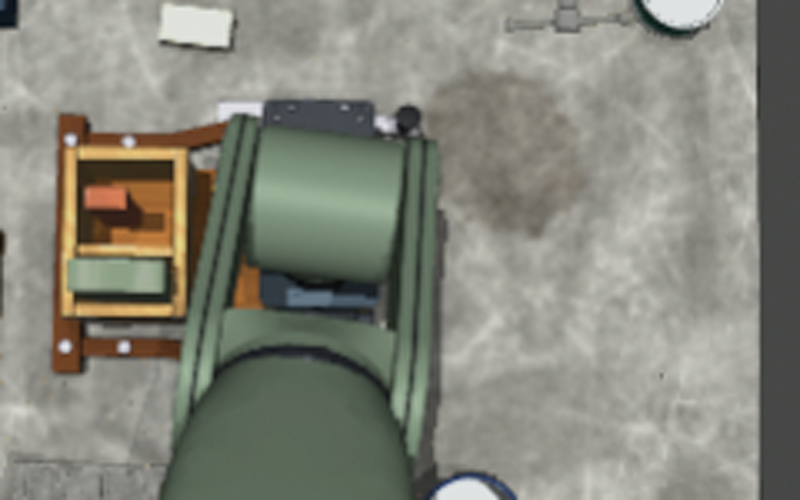

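```bash
python3 -m inch '[{"gripper":0,"dx":0,"dy":0,"dz":0,"ax":0,"ay":0,"az":0},{"gripper":0,"dx":0,"dy":0,"dz":0,"ax":0,"ay":0,"az":0},{"gripper":0,"dx":0,"dy":-0.5,"dz":0,"ax":0,"ay":0,"az":0},{"gripper":0,"dx":0,"dy":-1.5,"dz":0,"ax":0,"ay":0,"az":0},{"gripper":0,"dx":0,"dy":-2.5,"dz":0,"ax":0,"ay":0,"az":0},{"gripper":0,"dx":0,"dy":-2.5,"dz":0,"ax":0,"ay":0,"az":0},{"gripper":0,"dx":0,"dy":-2.5,"dz":0,"ax":0,"ay":0,"az":0},{"gripper":0,"dx":0,"dy":-2.5,"dz":0,"ax":0,"ay":0,"az":0},{"gripper":0,"dx":0,"dy":-1.5,"dz":0,"ax":0,"ay":0,"az":0},{"gripper":0,"dx":0,"dy":0,"dz":0,"ax":0,"ay":0,"az":0}]'; python3 - <<'E'
from h import *
a=snapshot("top")[:,:,::-1][180:330,200:440]
cv2.imwrite("pics/t6.png",cv2.resize(a,(800,500),interpolation=cv2.INTER_CUBIC))
E
```

```text
t: 9.1
tool_pos: [0.508, -0.1917, 0.0357]
tcp_rot: [0.003, 0.701, 0.714, -0.001]
contact_force: [-0.0, 0.4, 0.2]
opening: 1.002
```

View pics/t6.png

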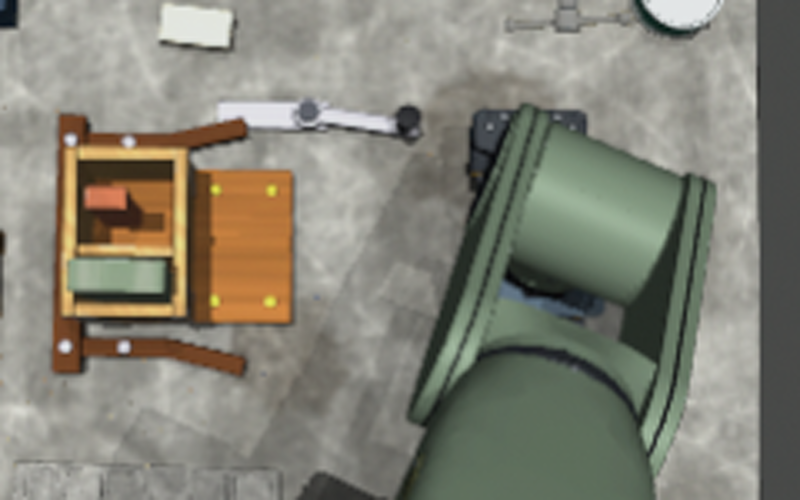

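```bash
python3 - <<'E'
from h import *
s=10/3
f=lambda l,z:ray("top",[[200+x/s-.35,180+y/s-.35] for x,y in l],z)
p=f([(293,171),(292,324)],.028);print(p.round(4))
q=f([(64,146),(188,148),(186,319),(62,317)],.15);print(q.round(4),q.mean(0))
o=np.array([.505,.073]);b=np.radians(91.4);X=np.array([np.cos(b),np.sin(b)]);Y=np.array([-X[1],X[0]])
for v in(p.mean(0)[:2],q.mean(0)[:2]): print((v-o)@X,(v-o)@Y)
E
```

```text
[[ 0.5613 -0.0339  0.028 ]
 [ 0.4515 -0.0363  0.028 ]]
[[0.5593 0.1173 0.15  ]
 [0.5605 0.0363 0.15  ]
 [0.4493 0.0335 0.15  ]
 [0.4482 0.1135 0.15  ]] [0.50431942 0.07513266 0.15      ]
-0.10809414334793158 0.0012027829850656015
0.0021486526881209604 0.0006282749912905326
```

```bash
python3 - <<'E'
from h import *
print(ray("top",[(326,136),(308,130),(320,139)],0),ray("scene",[(307,141),(297,135)],0),ray("top",[(320,112),(312,100)],.15))
print(ray("top",[(350,172),(370,188)],.03),ray("top",[(300,163)],.02))
E
```

```text
[[ 0.8088741  -0.12442887  0.        ]
 [ 0.823071   -0.07853659  0.        ]
 [ 0.80051584 -0.10938879  0.        ]] [[ 0.79960694 -0.10415001  0.        ]
 [ 0.81722645 -0.07716406  0.        ]] [[ 0.81921906 -0.09815537  0.15      ]
 [ 0.84695675 -0.07951533  0.15      ]]
[[ 0.71070991 -0.18245978  0.03      ]
 [ 0.67240811 -0.23182324  0.03      ]] [[ 0.73175692 -0.05983038  0.02      ]]
```

```bash
python3 -m inch '[{"gripper":1,"dx":0,"dy":0,"dz":3,"ax":0,"ay":0,"az":0},{"gripper":1,"dx":0,"dy":0,"dz":4,"ax":0,"ay":0,"az":0},{"gripper":1,"dx":1.5,"dy":0,"dz":3,"ax":0,"ay":0,"az":0},{"gripper":1,"dx":3,"dy":1.5,"dz":0,"ax":0,"ay":0,"az":0},{"gripper":1,"dx":3,"dy":2,"dz":0,"ax":0,"ay":0,"az":0},{"gripper":1,"dx":3,"dy":2,"dz":0,"ax":0,"ay":0,"az":0},{"gripper":1,"dx":2,"dy":2,"dz":0,"ax":0,"ay":0,"az":0},{"gripper":1,"dx":0,"dy":0,"dz":0,"ax":0,"ay":0,"az":0},{"gripper":1,"dx":0,"dy":0,"dz":0,"ax":0,"ay":0,"az":0}]' 10
```

```text
t: 10.05
tool_pos: [0.6325, -0.101, 0.1388]
tcp_rot: [-0.004, 0.698, 0.716, -0.0]
contact_force: [-0.4, -0.4, -0.8]
opening: 0.242
```

```bash
python3 -m inch '[{"gripper":1,"dx":0.4,"dy":-0.7,"dz":0,"ax":0,"ay":0,"az":0},{"gripper":1,"dx":0.2,"dy":-0.2,"dz":-1,"ax":0,"ay":0,"az":0},{"gripper":1,"dx":0,"dy":0,"dz":-1,"ax":0,"ay":0,"az":0},{"gripper":1,"dx":0,"dy":0,"dz":-1.5,"ax":0,"ay":0,"az":0},{"gripper":1,"dx":0,"dy":0,"dz":-1,"ax":0,"ay":0,"az":0},{"gripper":1,"dx":0,"dy":0,"dz":0,"ax":0,"ay":0,"az":0}]'; python3 - <<'E'
from h import *
a=snapshot("top")[:,:,::-1][150:300,200:440]
cv2.imwrite("pics/t7.png",cv2.resize(a,(800,500),interpolation=cv2.INTER_CUBIC))
cv2.imwrite("pics/s7.png",snapshot("scene")[:,:,::-1])
E
```

```text
t: 10.65
tool_pos: [0.6345, -0.1129, 0.0893]
tcp_rot: [-0.006, 0.699, 0.715, -0.002]
contact_force: [-0.0, -1.3, -0.2]
opening: 0.004
```

View pics/t7.png

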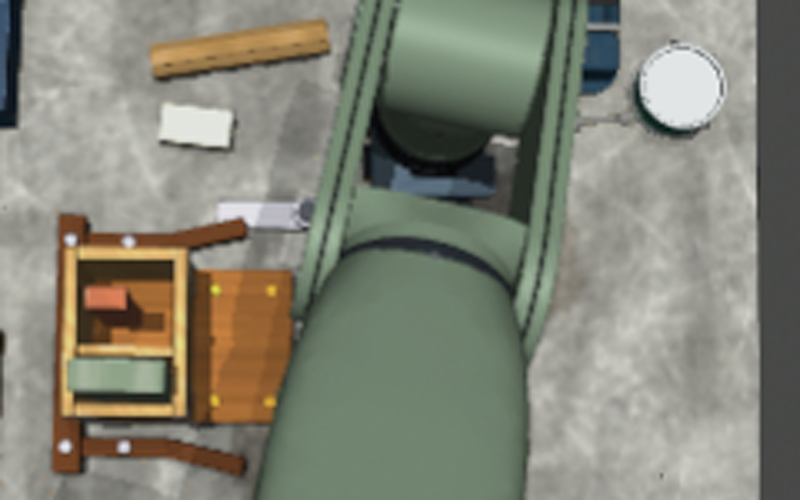

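View pics/s7.png

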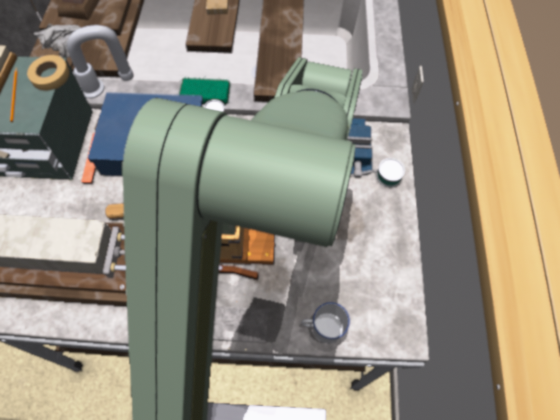

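```bash
python3 -m inch '[{"gripper":1,"dx":0,"dy":0,"dz":-1.5,"ax":0.01,"ay":0,"az":0},{"gripper":1,"dx":0,"dy":0,"dz":-1,"ax":0,"ay":0,"az":0},{"gripper":1,"dx":0,"dy":0,"dz":0,"ax":0,"ay":0,"az":0}]'
```

```text
t: 11.05
tool_pos: [0.6364, -0.1132, 0.0652]
tcp_rot: [-0.007, 0.699, 0.715, 0.004]
contact_force: [-0.5, 0.1, 0.0]
opening: 0.004
```

```bash
python3 -m inch '[{"gripper":1,"dx":0,"dy":0.3,"dz":-0.5,"ax":0,"ay":0,"az":0},{"gripper":1,"dx":-0.8,"dy":0.3,"dz":-0.1,"ax":0,"ay":0,"az":0},{"gripper":1,"dx":-0.8,"dy":0,"dz":0,"ax":0,"ay":0,"az":0},{"gripper":1,"dx":-0.8,"dy":0,"dz":0,"ax":0,"ay":0,"az":0},{"gripper":1,"dx":-0.8,"dy":0.1,"dz":0,"ax":0,"ay":0,"az":0},{"gripper":1,"dx":-0.8,"dy":0.1,"dz":0,"ax":0,"ay":0,"az":0},{"gripper":1,"dx":-0.8,"dy":0.1,"dz":0,"ax":0,"ay":0,"az":0},{"gripper":1,"dx":-0.8,"dy":0.1,"dz":0,"ax":0,"ay":0,"az":0}]'
```

```text
t: 11.85
tool_pos: [0.5789, -0.1014, 0.0603]
tcp_rot: [-0.005, 0.7, 0.714, 0.007]
contact_force: [4.1, 2.6, -0.5]
opening: 0.005
```

```bash
python3 -m inch '[{"gripper":1,"dx":-0.7,"dy":0.1,"dz":0,"ax":0,"ay":0,"az":0},{"gripper":1,"dx":-0.5,"dy":0,"dz":0,"ax":0,"ay":0,"az":0},{"gripper":1,"dx":0.8,"dy":0,"dz":0,"ax":0,"ay":0,"az":0},{"gripper":1,"dx":0.3,"dy":-1,"dz":0,"ax":0,"ay":0,"az":0},{"gripper":1,"dx":0,"dy":-2,"dz":0,"ax":0,"ay":0,"az":0},{"gripper":1,"dx":0,"dy":-1.2,"dz":0,"ax":0,"ay":0,"az":0},{"gripper":1,"dx":0,"dy":0,"dz":0,"ax":0,"ay":0,"az":0}]'; python3 - <<'E'
from h import *
a=snapshot("top")[:,:,::-1][150:300,200:440]
cv2.imwrite("pics/t8.png",cv2.resize(a,(800,500),interpolation=cv2.INTER_CUBIC))
E
```

```text
t: 12.55
tool_pos: [0.5772, -0.145, 0.061]
tcp_rot: [-0.004, 0.699, 0.715, 0.007]
contact_force: [0.4, 0.3, -0.7]
opening: 0.008
```

View pics/t8.png

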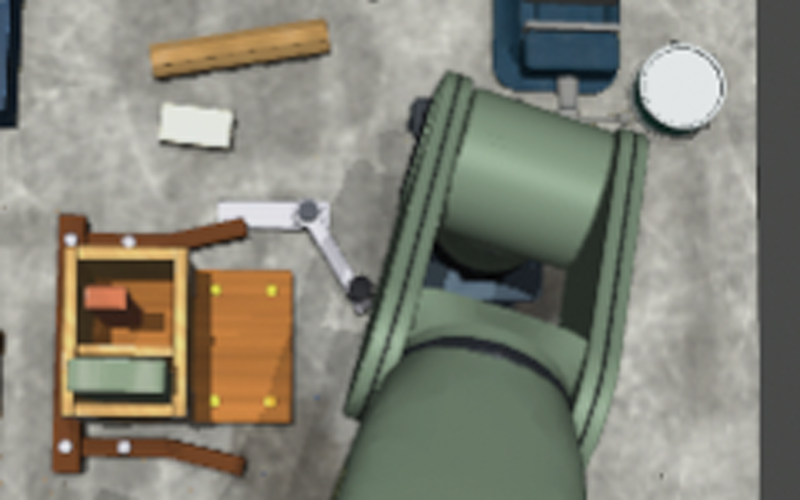

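```bash
python3 -m inch '[{"gripper":1,"dx":-2,"dy":0,"dz":0,"ax":0,"ay":0,"az":0},{"gripper":1,"dx":-1.7,"dy":0.5,"dz":0,"ax":0,"ay":0,"az":0},{"gripper":1,"dx":0,"dy":1.5,"dz":0,"ax":0,"ay":0,"az":0},{"gripper":1,"dx":0,"dy":1,"dz":0,"ax":0,"ay":0,"az":0},{"gripper":1,"dx":0,"dy":0.8,"dz":0,"ax":0,"ay":0,"az":0},{"gripper":1,"dx":0,"dy":0.8,"dz":0,"ax":0,"ay":0,"az":0},{"gripper":1,"dx":0,"dy":0.8,"dz":0,"ax":0,"ay":0,"az":0}]'
```

```text
t: 13.3
tool_pos: [0.5398, -0.0867, 0.0602]
tcp_rot: [-0.005, 0.699, 0.715, 0.006]
contact_force: [-3.2, -3.0, 0.9]
opening: 0.003
```

```bash
python3 -m inch '[{"gripper":1,"dx":0,"dy":0.6,"dz":0,"ax":0,"ay":0,"az":0},{"gripper":1,"dx":0,"dy":0.5,"dz":0,"ax":0,"ay":0,"az":0},{"gripper":1,"dx":0,"dy":0.4,"dz":0,"ax":0,"ay":0,"az":0}]';python3 -m inch '[{"gripper":1,"dx":0,"dy":0.3,"dz":0,"ax":0,"ay":0,"az":0},{"gripper":1,"dx":0,"dy":0.2,"dz":0,"ax":0,"ay":0,"az":0}]'
```

```text
t: 13.6
tool_pos: [0.5392, -0.0696, 0.0598]
tcp_rot: [-0.006, 0.698, 0.716, 0.005]
contact_force: [-2.1, -6.1, -0.0]
opening: 0.005
t: 13.8
tool_pos: [0.5393, -0.0692, 0.06]
tcp_rot: [-0.002, 0.696, 0.718, 0.001]
contact_force: [-3.0, -12.2, -0.2]
opening: 0.006
```

```bash
python3 -m inch '[{"gripper":1,"dx":0,"dy":0.2,"dz":0,"ax":0,"ay":0,"az":0},{"gripper":1,"dx":0,"dy":0,"dz":0,"ax":0,"ay":0,"az":0},{"gripper":1,"dx":0,"dy":-1,"dz":0,"ax":0,"ay":0,"az":0},{"gripper":1,"dx":0,"dy":-2,"dz":0,"ax":0,"ay":0,"az":0},{"gripper":1,"dx":0,"dy":-3,"dz":1,"ax":0,"ay":0,"az":0},{"gripper":1,"dx":0,"dy":-3,"dz":2,"ax":0,"ay":0,"az":0},{"gripper":1,"dx":0,"dy":-3,"dz":2,"ax":0,"ay":0,"az":0},{"gripper":1,"dx":0,"dy":-1,"dz":2,"ax":0,"ay":0,"az":0},{"gripper":1,"dx":0,"dy":0,"dz":0,"ax":0,"ay":0,"az":0},{"gripper":1,"dx":0,"dy":0,"dz":0,"ax":0,"ay":0,"az":0}]'; python3 - <<'E'
from h import *
i=snapshot("top")[:,:,::-1]
a=i[180:330,200:440]
cv2.imwrite("pics/t9.png",cv2.resize(a,(800,500),interpolation=cv2.INTER_CUBIC))
d=cv2.absdiff(i,cv2.imread("pics/top0.png")).max(2)
cv2.imwrite("pics/d9.png",d)
E
```

```text
t: 14.8
tool_pos: [0.5434, -0.2061, 0.1328]
tcp_rot: [0.003, 0.697, 0.718, 0.004]
contact_force: [0.1, -0.3, 0.5]
opening: 0.006
```

View pics/t9.png

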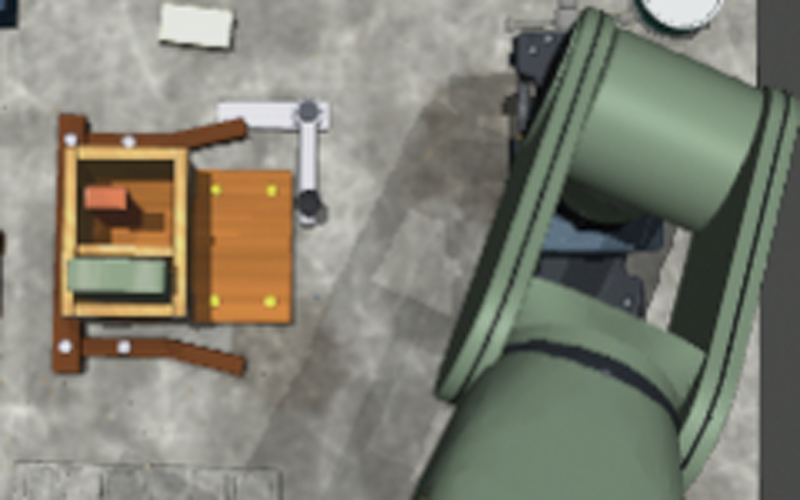

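View pics/d9.png

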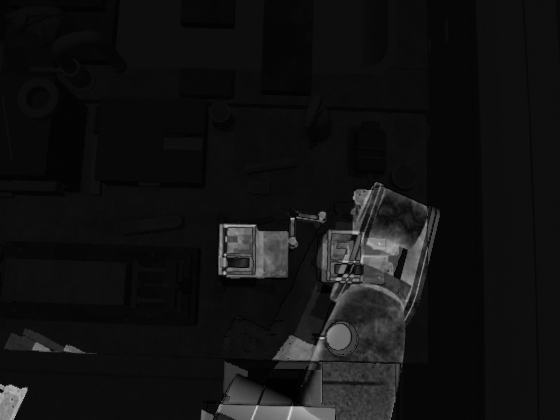

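```bash
python3 - <<'E'
from h import *
s=10/3
f=lambda l,z:ray("top",[[200+x/s-.35,180+y/s-.35] for x,y in l],z)
h=f([(307,111)],.036)[0];p=f([(308,201)],.069)[0];d=p-h
b=np.radians(91.4);X=np.array([np.cos(b),np.sin(b)]);Y=np.array([-X[1],X[0]])
print(h,p,"gate",np.arctan2(-d[:2]@X,d[:2]@Y),get_state()['contact_force'])
t=f([(293,171),(292,324)],.028).mean(0)[:2]-[.505,.073];print("toe in bay",t@X,t@Y)
job_done()
E
```

```text
[ 0.60420558 -0.04264057  0.036     ] [ 0.53594896 -0.04454539  0.069     ] gate 0.003464876862389881 [0.35794463 0.5053018  0.48014339]
toe in bay -0.10809414334793158 0.0012027829850656015
the job is handed in; nothing more can be done
```

I slid the crate home by pushing the rear edge of its toe board with both open fingertips about 1 cm above the bench. I then backed off and pushed the gate pin with the closed fingertips until the bar met its stop. I handed the job in at about 15 s.

- **Crate:** in the top view after the push, it sits about 1–2 mm from nominal home along the bay, 1 mm off the middle line and square to within about 0.01 rad. It pressed the stop with about 22 N. The toe edge had not moved in the picture after the gate was shut.
- **Gate:** the angle measured from the picture is about 0.003 rad. The pin stopped moving under 12 N, so it is against the hard stop.
- **Other things:** the final top view showed no change at the small whetstone, blank, tin or brush. The tool is clear of everything, with contact force under 1 N.
- **Not checked directly:** the crate's tilt, and the mug, which was hidden under the arm in the last picture. My two readings of the crate's distance to the stop, from the box top and the toe edge, both put it 1–2 mm past the stop face. That is within the camera error.

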